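Open the glaze mill jar whose clamp screw has an unknown thread

TASK

Open the glaze mill jar: undo the black cross knob on its clamp bar until the screw's foot is clear of the lid, swing the bar well out of the way, then lift off the lid and set it down gently, right way up, on the round plaster bat, leaving the bar swung open. Mill jars come with left-hand and right-hand screws and this one is unmarked, so try the knob and feel which way it gives. Leave everything else on the bench where it is.

Things in the scene. Friction and masses are not known exactly. Their poses are not given: they have to be found in the camera images.
- jar: Glaze mill jar, cream stoneware, two steel bands, 150 across, mouth rim 128 high, fixed. Origin on its axis at the bench, z up. In its frame the clamp bar's pivot upright stands at (0, -92), the headed stud that holds the bar's other end at (0, +92), both 200 high and up to 26 across. Closed, the bar lies along y over the lid, z 174 to 188.
- lid: Loose stoneware lid, 0.45 kg. Origin: centre of its underside, z up; 117 high on the jar. Plug 78 across, z 0 to 11, 5 loose all round in the mouth; flange 112 across, z 11 to 24; round boss in the middle, 45 (foot) to 43 (top) across, z 24 to 49: grasp it there once the bar is away. A socket in the boss, 30 wide, 6 deep, holds the screw's foot and so keeps the bar from swinging.
- knob_grip (a point): Centre of the black cross knob on the clamp screw, z up; 225 high and on the jar's axis at first. Its two crossed bars lie along this point's x and y, each 54 tip to tip, 21 wide, 24 high (12 either way); grip across two opposite tips. Bar's top 37 below it, a collar 40 across 26 below it. Rises with the foot. Rides on the bar 92 from its pivot, so the bar can be swung by pushing the knob's side.
- foot (a point): Underside of the screw's foot, 23 across, 160 high when tight; must rise over 6 to free the bar. Thread left- or right-hand, differs from start to start, not visible. Starts tight: one way the knob stops dead within 0.1 rad; the other way it turns against a light steady friction (under 0.6 N m), knob and foot rise about 2.8 per rad, end stop at 4.0 rad. Stays where it is left.
- clamp_bar (a joint): Swing of the clamp bar about its upright pivot, rad: 0 closed under the stud's head; grows to 1.75 (stop) as the free end swings towards the jar frame's +x, clockwise seen from above. Turns lightly (0.12 N m), stays where it is left. The slot in its end opens to the other side, so it leaves the stud freely.
- bat: Round cream plaster bat, 176 across, 19 thick, fixed on the bench. Origin at the centre of its underside.
- mixing_bowl: Blue rubber mixing bowl, 123 across, 62 high, standing; origin at its base. Leave alone.
- tape_roll: Roll of paper tape, 100 across, 34 high; origin at its base. Leave alone.
- brush: Flat brush, 212 long, 14 high, lying crosswise near the robot; origin under its middle. Leave alone.
- mug: White mug, 79 across, 89 high, behind; origin at its base. Leave alone.
Not all that is in view belongs to the job. Leave any purple or yellow look-alike of the lid alone.

How it is judged:
By the outcome, as a careful person would: the job done as asked, in the order asked, and still so for the second after the job is handed in, with the robot touching nothing.
It also fails if it takes over 72 s, if anything falls off the work surface, if the arm or the gripper's body presses on something with over 40 N, if the wrist force passes 120 N, or if a joint passes its speed limit or range.

ROBOT

A 6-joint arm with a two-finger parallel gripper is mounted at the origin on a cart in front of the work surface, level with it; the furniture and walls round the work are solid. World frame = base frame: x ahead of the robot, y to its left, z up, the work surface at z = 0. Lengths are in m, angles in degrees, forces in N, time in s.
With the tool pointing down it reaches from about 0.3 to 0.85 m from the base axis. Payload 5.4 kg.
Tool frame: the origin (TCP) lies where the fingers leave the gripper's body, on its centre line; the fingertips stand env.nose_length ahead of it and the grasp point (between the pads) lies 54 mm ahead of it (env.nose_length is the distance from the TCP to the fingertips, in m); z points along the fingers, y is the line along which they close (so a half turn about z gives the same grasp; the last joint's range is limited). The gripper opens to 85 mm and grips with 20 to 120 N. Pads are 22 mm wide; open, the fingers measure 114 mm over their backs; the gripper's body (76 mm by 85 mm) begins 54 mm behind the grasp point. The pads swing forward as they close: fully open they stand 13 mm farther back than shut.
Start: joints at [-82.684, 9.076, 91.501, -0, 79.423, -12.038], TCP at [0.191, -0.542, 0.304] pointing down, gripper open.
Joint ranges: [-166.64, 166.64], [-54.1, 131.32], [10.49, 154.53], [-73.88, 253.88], [9.74, 151.15], [-171.62, 171.62]. Speed limits (degrees/s): [147.25, 147.25, 180, 180, 180, 180].

INTERFACE

Orientations are given as [roll, pitch, yaw] about the fixed x, y, z axes, in that order (R = Rz(yaw) Ry(pitch) Rx(roll)).
In Python, from plant import env, imaging gives the robot as it stands. The module is installed in compiled form; this text tells all that it offers.
- The arm moves only by the tool apply_moves, never from a script. Its argument "motion" is a list that holds one entry, the list of rows, each a list of 7 numbers: the shift along the tool's x, y, z in mm, then the turn, a rotation vector about the tool's x, y, z in rad, then the finger opening in mm, from 0 to 85.4. In form: [[[dx, dy, dz, wx, wy, wz, gripper], ...]]. A call has 1 to 12 rows; each row is the pose to reach, as a shift and turn from the pose commanded when the call began, along the tool's axes at that moment; what a row does not reach only later rows make up. A row lasts 1/8 s, in which the tool goes at most 62.5 mm and 10.7 degrees, less where a joint would pass 70% of its speed; a pose out of reach is approached as far as the arm can. A call with a gripper value outside its range is refused whole. The fingers move at their own pace and stop on an object; the grip force is fixed at half the most. Time passes only in rows, so rows that repeat a pose let the fingers close. It gives the time, the measured TCP pose, the force, the opening and the grip force at its end, in the units of the state.
- env.read_state(): the state, without advancing time (a new reading comes with each control period).
- imaging.get_image(name): name is "side" or "top"; returns a dict with "frame" (384x512x3 uint8, blue, green, red), "fx", "fy", "cx", "cy" (pixels), "R" (3x3) and "t" (3): a world point X has camera coordinates R X + t. Camera axes: x right, y down, z forward; pixel columns grow to the right and rows downward; lengths in m; the calibration is good to about 2 mm. A picture is of the moment at which its call begins. There is no depth.
- env.job_done(): hands the job in; it is judged then, once.
The state is a dict: "clock": time; "joints": joint angles; "qd": joint speeds; "tau": joint torques, N m; "eef_pos": TCP position; "eef_rot": TCP orientation; "ft_force": force on the tool from outside, world axes, zero at the start; "wrist_torque": the same for the moment, N m; "opening": finger opening in m; "gripper_force": force on a finger pad.
Only numpy, scipy, OpenCV 4.12 (cv2) and the standard library are available. Lean on these libraries where they do the work, as an engineer would, in place of code of your own. Each camera call takes 0.05 s, during which the arm holds its last target. There are 200 camera calls.

## Working session

There is one attempt and no reset: what is moved stays moved. The work goes in short steps, Python scripts to look and compute and a tool call to move; the robot and the scene stay as the last step left them, time stands still between calls to the robot, and variables do not carry over. Pictures are saved under pics/ and viewed, at most 10 in all, crops included, and the job is handed in when it is done.

Besides the shell and the picture viewer there is one more tool, called after "Emit:" as name(argument=value, ...), one argument or row to a line, values as JSON. apply_moves: Moves the arm, as the interface text tells. Its arguments: {"type":"object","properties":{"motion":{"type":"array"}},"required":["motion"]}

```bash
mkdir -p pics; cat > h.py <<'E'
import numpy as np, cv2
from plant import env, imaging
def shot(n,f,crop=None,s=1):
    d=imaging.get_image(n); im=d["frame"]
    if crop: x0,y0,x1,y1=crop; im=im[y0:y1,x0:x1]
    if s!=1: im=cv2.resize(im,None,fx=s,fy=s,interpolation=cv2.INTER_CUBIC)
    cv2.imwrite("pics/"+f,im); return d
def proj(d,X):
    c=np.array(d["R"])@np.array(X,float)+np.array(d["t"]); return np.array([d["fx"]*c[0]/c[2]+d["cx"],d["fy"]*c[1]/c[2]+d["cy"]])
def ray(d,p):
    R=np.array(d["R"]);o=-R.T@np.array(d["t"]);v=R.T@np.array([(p[0]-d["cx"])/d["fx"],(p[1]-d["cy"])/d["fy"],1]);return o,v/np.linalg.norm(v)
def atz(d,p,z):
    o,v=ray(d,p); return o+v*(z-o[2])/v[2]
def tri(d1,p1,d2,p2):
    o1,v1=ray(d1,p1);o2,v2=ray(d2,p2)
    s=np.linalg.lstsq(np.c_[v1,-v2],o2-o1,rcond=None)[0];a=o1+v1*s[0];b=o2+v2*s[1];return (a+b)/2,np.linalg.norm(a-b)
E
python3 - <<'E'
from h import *
a=shot("top","t1.png",s=1.5625);b=shot("side","s1.png",s=1.5625)
for d in(a,b): print(d["fx"],d["cx"],d["cy"],(-np.array(d["R"]).T@d["t"]).round(3),np.array(d["R"]).round(2).tolist())
print(env.nose_length,env.read_state())
E
```

```text
363.8728600304121 258.55693768451806 182.7582346098882 [ 0.302 -0.095  1.425] [[-0.1, -1.0, 0.0], [-0.97, 0.1, -0.21], [0.2, -0.02, -0.98]]
411.0922385679255 254.25486093948766 190.96162997979985 [ 0.6   -1.424  1.252] [[1.0, 0.03, 0.0], [0.02, -0.64, -0.77], [-0.02, 0.77, -0.64]]
0.0726 {'clock': 0.1, 'joints': array([-8.26837407e+01,  9.11030389e+00,  9.15647776e+01, -2.50807599e-03,
        7.94226862e+01, -1.20366555e+01]), 'qd': array([ 0.03369671, -0.10921898, -0.13104053,  0.03164842, -0.07720702,
       -0.01195403]), 'tau': array([-8.11614500e-04, -3.96991897e+01, -3.32337677e+01, -2.54845518e-04,
        4.16757044e-03, -7.88213271e-06]), 'eef_pos': array([ 0.19047404, -0.54209195,  0.30300443]), 'eef_rot': array([-1.79903868e+02, -1.79777285e-02,  1.93533622e+01]), 'ft_force': array([ 0.09184092, -0.01507824,  0.45144391]), 'wrist_torque': array([ 0.0373963 ,  0.00657598, -0.01729417]), 'gripper_force': 0.0, 'opening': 0.08544435940523311}
```

View pics/t1.png

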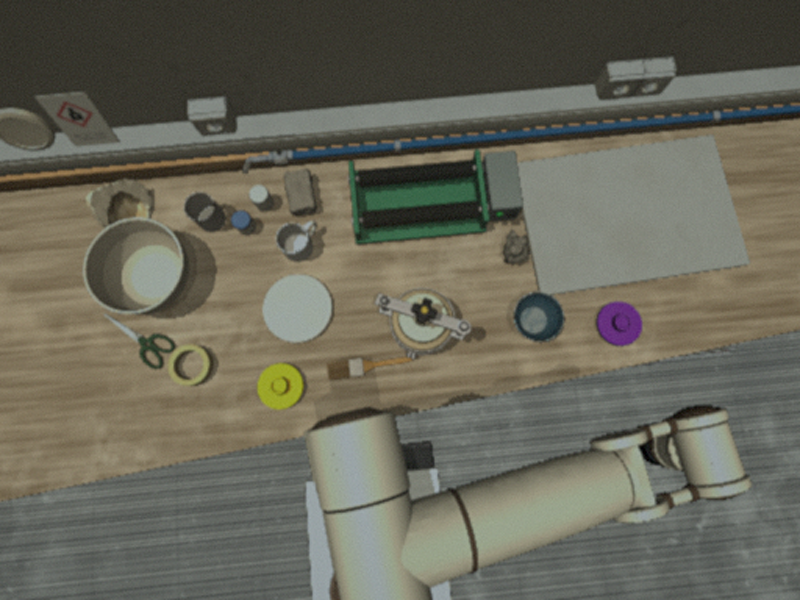

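View pics/s1.png

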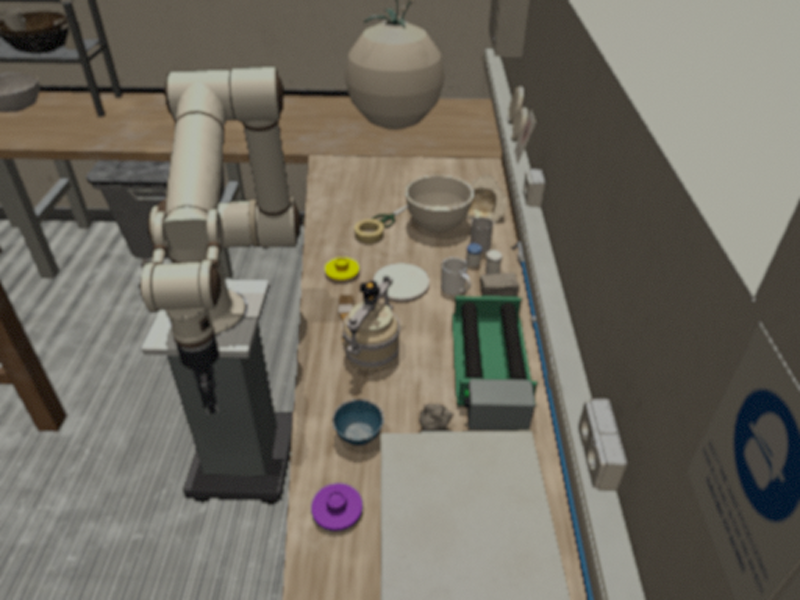

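The top view shows the jar with the knob at (425,311), the bar ends at (384,300) and (462,327), and the bat at (298,308). In the side view the knob is at (370,290) and the bat at (402,282). Things that could be taken for the lid are the cream lid under the bar (425,315), the yellow one (281,386) and the purple one (620,323). I choose the cream one, under the bar with the black knob, and check it in a crop.

```bash
python3 - <<'E'
from h import *
a=shot("top","x.png",(232,170,312,240),5);b=shot("side","y.png",(205,170,285,240),5)
cv2.imwrite("pics/c1.png",np.hstack([cv2.imread("pics/x.png"),cv2.imread("pics/y.png")]))
E
```

```text
(no output)
```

View pics/c1.png

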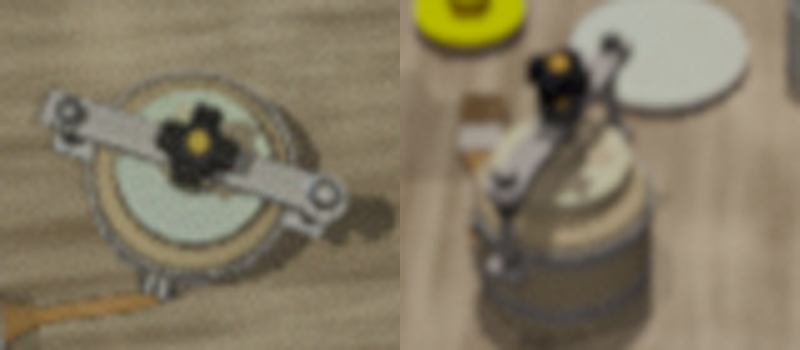

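The crop shows the cream lid under the bar. The black cross knob with its yellow cap is at (198,143) top and (560,62) side. The left end (68,110) has a slot open downwards in the image, and the right end (325,193) is fully rounded, so that is the pivot.

```bash
cat >> h.py <<'E'
def T(c): return (232+(c[0]-2)/5,170+(c[1]-2)/5)
def S(c): return (205+(c[0]-402)/5,170+(c[1]-2)/5)
E
python3 - <<'E'
from h import *
a=imaging.get_image("top");b=imaging.get_image("side")
for n,p,q in(("cap",(199,141),(560,63)),("free",(69,109),(614,44)),("piv",(325,193),(507,180))):
  x,e=tri(a,T(p),b,S(q)); print(n,x.round(4),round(e,4))
# top only at known z
P=atz(a,T((325,193)),.2);F=atz(a,T((69,109)),.2);print("z200",P.round(4),F.round(4),np.linalg.norm(P-F),((P+F)/2).round(4),np.degrees(np.arctan2(*(F-P)[[1,0]])))
print("knob@.237",atz(a,T((199,142)),.237).round(4))
# bat
def blob(d,seed):
  im=cv2.GaussianBlur(d["frame"],(3,3),0);m=np.zeros((386,514),np.uint8)
  cv2.floodFill(im.copy(),m,seed,255,(9,)*3,(9,)*3,4|(255<<8)|cv2.FLOODFILL_MASK_ONLY|cv2.FLOODFILL_FIXED_RANGE);m=m[1:-1,1:-1]
  c=max(cv2.findContours(m,0,2)[0],key=cv2.contourArea);return cv2.fitEllipse(cv2.convexHull(c))
ea,eb=blob(a,(191,197)),blob(b,(262,183));print(ea,eb)
x,e=tri(a,ea[0],b,eb[0]);print("bat",x.round(4),e,atz(a,ea[0],.019))
for n,p in(("mug",(188,154)),("tape",(121,232)),("bowl",(344,202))): print(n,atz(a,p,.05).round(3))
# knob bar direction
for p in((208,107),(240,160),(185,178),(160,132)): print((atz(a,T(p),.237)-atz(a,T((199,142)),.237)).round(4))
E
```

```text
cap [ 0.4968 -0.1583  0.2416] 0.0034
free [ 0.5354 -0.0741  0.1958] 0.0038
piv [ 0.4601 -0.2427  0.1925] 0.0026
z200 [ 0.4579 -0.2421  0.2   ] [ 0.5327 -0.0746  0.2   ] 0.18347244560911521 [ 0.4953 -0.1583  0.2   ] 65.9414808728957
knob@.237 [ 0.4952 -0.1588  0.237 ]
((189.61036682128906, 196.8833465576172), (40.49040222167969, 42.42379379272461), 58.58930206298828) ((256.4862060546875, 179.0797576904297), (19.937477111816406, 32.26409149169922), 92.26201629638672)
bat [0.5689 0.1486 0.0184] 0.004505571019062367 [0.56652291 0.14796808 0.019     ]
mug [0.732 0.139 0.05 ]
tape [0.453 0.407 0.05 ]
bowl [ 0.483 -0.443  0.05 ]
[ 0.0228 -0.0084  0.    ]
[-0.0146 -0.0257  0.    ]
[-0.023   0.0117  0.    ]
[0.0092 0.025  0.    ]
```

```bash
cat >> h.py <<'E'
from scipy.spatial.transform import Rotation as Rot
def to(x,y,z,yaw):
    s=env.read_state(); R=Rot.from_euler("xyz",[180,0,s["eef_rot"][2]],degrees=True)
    dw=(yaw-s["eef_rot"][2]+180)%360-180
    print("t",round(s["clock"],2),s["eef_pos"].round(4),s["eef_rot"].round(1),"q6",s["joints"][5].round(1),"F",s["ft_force"].round(1),"M",s["wrist_torque"].round(2),"op",round(s["opening"],4),"gf",round(s["gripper_force"],1))
    print("row",(R.inv().apply(np.array([x,y,z])-s["eef_pos"])*1000).round(1),"wz",round(-np.radians(dw),3))
E
python3 -c "
from h import *
to(.4953,-.1585,.36,66)"
```

```text
t 0.3 [ 0.1905 -0.5423  0.3036] [-180.    -0.    19.4] q6 -12.0 F [ 0.2 -0.2 -0.5] M [ 0.02  0.02 -0.04] op 0.0851 gf 0.0
row [ 414.8 -261.1  -56.4] wz -0.814
```

Emit:
apply_moves(
  motion=[
    [[0,0,-40,0,0,0,85],[50,-31,-56,0,0,-0.15,85],[100,-63,-56,0,0,-0.3,85],[150,-94,-56,0,0,-0.45,85],[200,-126,-56,0,0,-0.6,85],[250,-157,-56,0,0,-0.75,85],[300,-189,-56,0,0,-0.814,85],[350,-220,-56,0,0,-0.814,85],[385,-242,-56,0,0,-0.814,85],[415,-261,-56,0,0,-0.814,85],[415,-261,-56,0,0,-0.814,85],[415,-261,-56,0,0,-0.814,85]],
  ],
)

```text
clock: 1.8
eef_pos: [0.4953, -0.159, 0.3598]
eef_rot: [-180.0, 0.0, 66.0]
ft_force: [-0.9, -0.0, -0.1]
opening: 0.0852
gripper_force: 0.0
```

```bash
python3 - <<'E'
from h import *
to(.4953,-.1585,.281,66)
a=shot("top","x.png",(232,170,312,240),5);b=shot("side","y.png",(205,150,285,220),5)
cv2.imwrite("pics/c2.png",np.hstack([cv2.imread("pics/x.png"),cv2.imread("pics/y.png")]))
E
```

```text
t 1.8 [ 0.4953 -0.159   0.3598] [-180.    0.   66.] q6 -7.1 F [-0.9 -0.  -0.1] M [ 0.02  0.01 -0.04] op 0.0852 gf 0.0
row [ 0.5 -0.2 78.8] wz -0.0
```

View pics/c2.png

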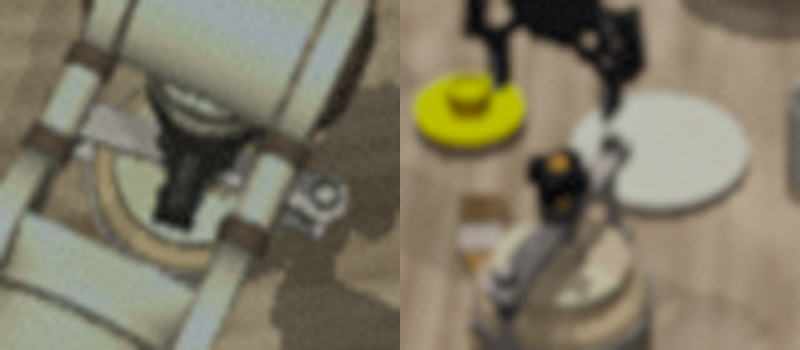

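The side crop shows the open fingers (about 490 and 608) straddling the knob (558), so I descend and grip.

Emit:
apply_moves(
  motion=[
    [[0.5,0,30,0,0,0,85],[0.5,0,60,0,0,0,85],[0.5,0,79,0,0,0,85],[0.5,0,79,0,0,0,85],[0.5,0,79,0,0,0,40],[0.5,0,79,0,0,0,40],[0.5,0,79,0,0,0,40],[0.5,0,79,0,0,0,40],[0.5,0,79,0,0,0,40],[0.5,0,79,0,0,0,40]],
  ],
)

```text
clock: 3.15
eef_pos: [0.4963, -0.1587, 0.2827]
eef_rot: [179.9, 0.0, 66.0]
ft_force: [-2.0, 0.4, 5.5]
opening: 0.0533
gripper_force: 63.6
```

```bash
python3 -c "
from h import *
to(.4953,-.1585,.281,66)"
```

```text
t 3.15 [ 0.4963 -0.1587  0.2827] [179.9   0.   66. ] q6 -7.0 F [-2.   0.4  5.5] M [ 0.04  0.43 -0.25] op 0.0533 gf 63.6
row [-0.2 -1.   1.7] wz -0.0
```

Gripped at 53 mm. Now a small test turn.

Emit:
apply_moves(
  motion=[
    [[0,0,0,0,0,0.06,40],[0,0,0,0,0,0.12,40],[0,0,0,0,0,0.16,40],[0,0,0,0,0,0.16,40]],
  ],
)

```text
clock: 3.65
eef_pos: [0.4968, -0.1583, 0.2828]
eef_rot: [179.8, 0.0, 57.2]
ft_force: [0.7, -0.0, 5.2]
opening: 0.0528
gripper_force: 84.2
```

```bash
python3 -c "
from h import *
to(.4953,-.1585,.281,66)"
```

```text
t 3.65 [ 0.4968 -0.1583  0.2828] [179.8   0.   57.2] q6 1.8 F [ 0.7 -0.   5.2] M [ 0.32 -0.08  2.83] op 0.0528 gf 84.2
row [-1.  -1.1  1.8] wz -0.153
```

The moment reached 2.8 N m, so this way stops dead. I turn the other way (counter-clockwise) and follow the rise.

Emit:
apply_moves(
  motion=[
    [[0,0,0,0,0,-0.16,40],[0,0,-0.4,0,0,-0.33,40],[0,0,-0.9,0,0,-0.5,40],[0,0,-0.9,0,0,-0.5,40]],
  ],
)

```text
clock: 4.15
eef_pos: [0.4963, -0.1573, 0.2828]
eef_rot: [179.9, -0.1, 85.6]
ft_force: [-0.2, 5.2, 3.7]
opening: 0.0532
gripper_force: 78.8
```

```bash
python3 -c "
from h import *
to(.4953,-.1585,.281,66)"
```

```text
t 4.15 [ 0.4963 -0.1573  0.2828] [ 1.799e+02 -1.000e-01  8.560e+01] q6 -26.6 F [-0.2  5.2  3.7] M [ 0.87 -0.06 -0.03] op 0.0532 gf 78.8
row [-1.3 -0.9  1.8] wz 0.342
```

Light torque, so this is the undoing direction. I continue by 2.3 rad.

Emit:
apply_moves(
  motion=[
    [[0,0,-0.5,0,0,-0.18,40],[0,0,-1.0,0,0,-0.36,40],[0,0,-1.5,0,0,-0.54,40],[0,0,-2.0,0,0,-0.72,40],[0,0,-2.5,0,0,-0.9,40],[0,0,-3.0,0,0,-1.08,40],[0,0,-3.5,0,0,-1.26,40],[0,0,-4.0,0,0,-1.44,40],[0,0,-4.5,0,0,-1.62,40],[0,0,-5.0,0,0,-1.8,40],[0,0,-5.5,0,0,-1.98,40],[0,0,-5.5,0,0,-1.98,40]],
  ],
)

```text
clock: 5.65
eef_pos: [0.4964, -0.1574, 0.289]
eef_rot: [180.0, 0.2, -161.0]
ft_force: [-0.4, 5.8, 6.0]
opening: 0.0531
gripper_force: 79.0
```

```bash
python3 -c "
from h import *
to(.4953,-.1585,.281,66)"
```

```text
t 5.65 [ 0.4964 -0.1574  0.289 ] [ 180.     0.2 -161. ] q6 -140.0 F [-0.4  5.8  6. ] M [ 1.06  0.09 -0.04] op 0.0531 gf 79.0
row [ 1.4 -0.7  8. ] wz 2.321
```

Emit:
apply_moves(
  motion=[
    [[0,0,-0.5,0,0,-0.15,40],[0,0,-0.8,0,0,-0.3,40],[0,0,-1.3,0,0,-0.43,40],[0,0,-1.3,0,0,-0.43,40],[0,0,-1.3,0,0,-0.43,40]],
  ],
)

```text
clock: 6.28
eef_pos: [0.4965, -0.1574, 0.2904]
eef_rot: [-180.0, 0.2, -136.4]
ft_force: [-0.8, 5.1, 6.8]
opening: 0.0529
gripper_force: 79.0
```

```bash
python3 - <<'E'
from h import *
to(.4953,-.1585,.281,66)
s=env.read_state();P=np.array([.458,-.2421]);k=s["eef_pos"][:2];v=(k-P);print(np.linalg.norm(v),np.degrees(np.arctan2(v[1],v[0])))
v*=.092/np.linalg.norm(v)
R=Rot.from_euler("xyz",[180,0,s["eef_rot"][2]],degrees=True)
for a in np.arange(.15,1.66,.15):
  c,q=np.cos(-a),np.sin(-a);d=np.array([c*v[0]-q*v[1]-v[0],q*v[0]+c*v[1]-v[1],0]);print((R.inv().apply(d)*1000).round(0)[:2],round(a,2))
E
```

```text
t 6.28 [ 0.4965 -0.1574  0.2904] [-180.     0.2 -136.4] q6 -164.6 F [-0.8  5.1  6.8] M [ 1.    0.28 -0.09] op 0.0529 gf 79.0
row [1.6 0.1 9.4] wz 2.75
0.09299871605524052 65.54171644803395
[ -4. -13.] 0.15
[ -6. -27.] 0.3
[ -6. -41.] 0.45
[ -5. -54.] 0.6
[ -1. -67.] 0.75
[  5. -80.] 0.9
[ 13. -91.] 1.05
[  22. -101.] 1.2
[  33. -110.] 1.35
[  45. -117.] 1.5
[  58. -122.] 1.65
```

The knob has turned 2.75 rad (7.7 mm of rise). I start the swing gently.

Emit:
apply_moves(
  motion=[
    [[-2,-7,-0.5,0,0,0.07,40],[-4,-13,-0.5,0,0,0.15,40],[-5,-20,-0.5,0,0,0.22,40],[-6,-27,-0.5,0,0,0.3,40],[-6,-27,-0.5,0,0,0.3,40]],
  ],
)

```text
clock: 6.9
eef_pos: [0.5198, -0.173, 0.2905]
eef_rot: [180.0, 0.2, -153.7]
ft_force: [1.6, 5.2, 5.4]
opening: 0.0529
gripper_force: 78.3
```

```bash
python3 - <<'E'
from h import *
to(.4953,-.1585,.281,66)
s=env.read_state();P=np.array([.458,-.2421]);v=s["eef_pos"][:2]-P;print(np.linalg.norm(v),np.degrees(np.arctan2(v[1],v[0])))
v*=.092/np.linalg.norm(v)
R=Rot.from_euler("xyz",[180,0,s["eef_rot"][2]],degrees=True)
for a in np.arange(.13,1.31,.13):
  c,q=np.cos(-a),np.sin(-a);d=np.array([c*v[0]-q*v[1]-v[0],q*v[0]+c*v[1]-v[1],0]);print((R.inv().apply(d)*1000).round(0)[:2],round(a,2))
E
```

```text
t 6.9 [ 0.5198 -0.173   0.2905] [ 180.     0.2 -153.7] q6 -147.5 F [1.6 5.2 5.4] M [ 0.95 -0.08 -0.34] op 0.0529 gf 78.3
row [15.6 23.9  9.5] wz 2.449
0.09273857624065315 48.179349950103926
[ -4. -11.] 0.13
[ -6. -23.] 0.26
[ -7. -35.] 0.39
[ -6. -47.] 0.52
[ -3. -59.] 0.65
[  1. -70.] 0.78
[  6. -81.] 0.91
[ 13. -91.] 1.04
[  21. -100.] 1.17
[  30. -107.] 1.3
```

Emit:
apply_moves(
  motion=[
    [[-4,-11,0,0,0,0.13,40],[-6,-23,0,0,0,0.26,40],[-7,-35,0,0,0,0.39,40],[-6,-47,0,0,0,0.52,40],[-3,-59,0,0,0,0.65,40],[1,-70,0,0,0,0.78,40],[6,-81,0,0,0,0.91,40],[13,-91,0,0,0,1.04,40],[21,-100,0,0,0,1.17,40],[30,-107,0,0,0,1.3,40],[30,-107,0,0,0,1.3,40],[30,-107,0,0,0,1.3,40]],
  ],
)

```text
clock: 8.4
eef_pos: [0.5399, -0.2829, 0.2905]
eef_rot: [179.9, 0.1, 131.9]
ft_force: [-0.7, 2.9, 4.8]
opening: 0.0531
gripper_force: 78.4
```

```bash
python3 - <<'E'
from h import *
to(.4953,-.1585,.281,66)
a=shot("top","x.png",(232,150,312,220),5);b=shot("side","y.png",(205,150,285,220),5)
cv2.imwrite("pics/c3.png",np.hstack([cv2.imread("pics/x.png"),cv2.imread("pics/y.png")]))
E
```

```text
t 8.4 [ 0.5399 -0.2829  0.2905] [1.799e+02 1.000e-01 1.319e+02] q6 -80.9 F [-0.7  2.9  4.8] M [ 0.59 -0.04 -0.35] op 0.0531 gf 78.4
row [122.4  49.8   9.5] wz 1.15
```

View pics/c3.png

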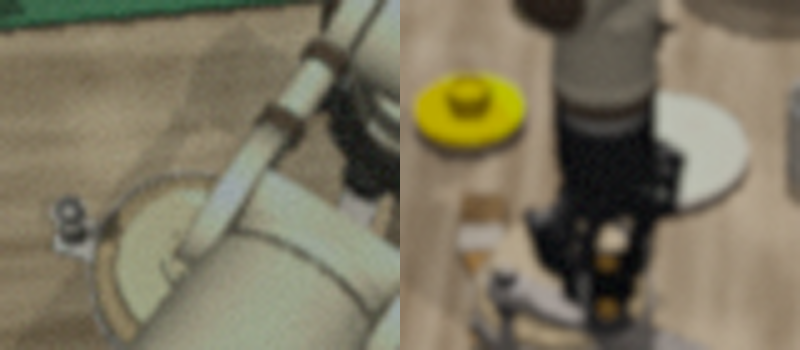

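The bar is swung open with the lid still seated (boss hidden by the arm). Next: release, rise and go over the lid.

Emit:
apply_moves(
  motion=[
    [[0,0,0,0,0,0,85],[0,0,0,0,0,0,85],[0,0,0,0,0,0,85],[0,0,0,0,0,0,85],[0,0,0,0,0,0,85],[0,0,-40,0,0,0,85],[0,0,-80,0,0,0,85],[0,0,-80,0,0,0,85]],
  ],
)

```text
clock: 9.5
eef_pos: [0.5405, -0.2837, 0.3738]
eef_rot: [179.9, 0.5, 131.9]
ft_force: [0.5, -0.6, -0.1]
opening: 0.0851
gripper_force: 0.0
```

```bash
python3 - <<'E'
from h import *
to(.4953,-.1585,.36,66)
E
```

```text
t 9.5 [ 0.5405 -0.2837  0.3738] [179.9   0.5 131.9] q6 -80.9 F [ 0.5 -0.6 -0.1] M [-0.01 -0.01 -0.01] op 0.0851 gf 0.0
row [123.4  50.   13.8] wz 1.15
```

Emit:
apply_moves(
  motion=[
    [[30,12,0,0,0,0.15,85],[60,25,0,0,0,0.3,85],[92,38,0,0,0,0.45,85],[123,50,0,0,0,0.6,85],[160,92,0,0,0,0.75,85],[200,135,0,0,0,0.9,85],[245,175,0,0,0,1.05,85],[275,210,0,0,0,1.15,85],[275,210,0,0,0,1.15,85],[275,210,0,0,0,1.15,85]],
  ],
)

```text
clock: 10.75
eef_pos: [0.5119, 0.0617, 0.3683]
eef_rot: [-179.9, 0.1, 66.0]
ft_force: [-0.2, -0.5, -0.2]
opening: 0.085
gripper_force: 0.0
```

```bash
python3 - <<'E'
from h import *
to(.4953,-.1585,.36,66)
a=shot("top","x.png",(232,160,312,230),5);b=shot("side","y.png",(205,160,285,230),5)
cv2.imwrite("pics/c4.png",np.hstack([cv2.imread("pics/x.png"),cv2.imread("pics/y.png")]))
E
```

```text
t 10.75 [0.5119 0.0617 0.3683] [-1.799e+02  1.000e-01  6.600e+01] q6 17.4 F [-0.2 -0.5 -0.2] M [-0.01 -0.    0.05] op 0.085 gf 0.0
row [-208.    74.2    8.3] wz 0.001
```

View pics/c4.png

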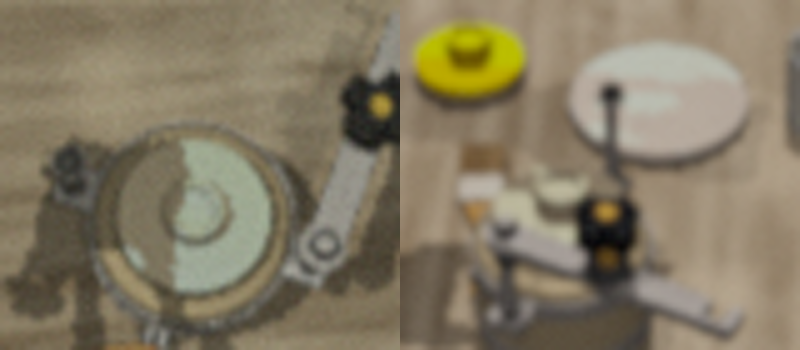

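The top crop shows the bar swung out to the right-rear and the lid seated, its boss centre at (202,212). In the side crop the boss top is at (562,186).

```bash
python3 - <<'E'
from h import *
a=imaging.get_image("top");b=imaging.get_image("side")
p=(232+200/5,160+210/5);q=(205+160/5,160+185/5)
print(tri(a,p,b,q),atz(a,p,.166)); 
to(.4965,-.1583,.30,66)
E
```

```text
(array([ 0.49534245, -0.16241756,  0.16784641]), np.float64(0.006514779584789443)) [ 0.49239074 -0.16312918  0.166     ]
t 10.95 [0.5122 0.0609 0.3689] [-180.     0.    65.9] q6 17.4 F [-0.8 -0.   0.6] M [ 0.01 -0.02 -0.04] op 0.0851 gf 0.0
row [-206.5   75.2   68.9] wz -0.002
```

Emit:
apply_moves(
  motion=[
    [[-50,18,0,0,0,0,85],[-100,36,0,0,0,0,85],[-150,54,20,0,0,0,85],[-185,67,40,0,0,0,85],[-209,75,69,0,0,0,85],[-209,75,69,0,0,0,85],[-209,75,100,0,0,0,85],[-209,75,130,0,0,0,85],[-209,75,145,0,0,0,85],[-209,75,152,0,0,0,85],[-209,75,152,0,0,0,85],[-209,75,152,0,0,0,85]],
  ],
)

```text
clock: 12.45
eef_pos: [0.4963, -0.1597, 0.2184]
eef_rot: [179.9, 0.0, 66.0]
ft_force: [-0.5, -0.5, -0.3]
opening: 0.0852
gripper_force: 0.0
```

```bash
python3 - <<'E'
from h import *
to(.4955,-.1595,.216,66)
E
```

```text
t 12.45 [ 0.4963 -0.1597  0.2184] [179.9   0.   66. ] q6 -7.1 F [-0.5 -0.5 -0.3] M [ 0.02 -0.03 -0.01] op 0.0852 gf 0.0
row [-0.2 -0.8  2.4] wz -0.0
```

Emit:
apply_moves(
  motion=[
    [[0,-0.8,1.5,0,0,0,60],[0,-0.8,1.5,0,0,0,50],[0,-0.8,1.5,0,0,0,40],[0,-0.8,1.5,0,0,0,35],[0,-0.8,1.5,0,0,0,35],[0,-0.8,1.5,0,0,0,35],[0,-0.8,1.5,0,0,0,35],[0,-0.8,1.5,0,0,0,35]],
  ],
)

```text
clock: 13.45
eef_pos: [0.495, -0.1591, 0.2163]
eef_rot: [180.0, 0.0, 66.0]
ft_force: [-1.7, 0.7, 5.9]
opening: 0.0426
gripper_force: 60.8
```

```bash
python3 - <<'E'
from h import *
to(.4955,-.1595,.216,66)
E
```

```text
t 13.45 [ 0.495  -0.1591  0.2163] [180.   0.  66.] q6 -7.1 F [-1.7  0.7  5.9] M [0.18 0.45 0.02] op 0.0426 gf 60.8
row [-0.1  0.6  0.3] wz -0.0
```

Boss gripped at 42.6 mm. I lift straight up, slowly at first.

Emit:
apply_moves(
  motion=[
    [[0,0,-3,0,0,0,35],[0,0,-8,0,0,0,35],[0,0,-16,0,0,0,35],[0,0,-28,0,0,0,35],[0,0,-45,0,0,0,35],[0,0,-65,0,0,0,35],[0,0,-85,0,0,0,35],[0,0,-105,0,0,0,35],[0,0,-120,0,0,0,35],[0,0,-120,0,0,0,35]],
  ],
)

```text
clock: 14.7
eef_pos: [0.4955, -0.1594, 0.3375]
eef_rot: [179.8, 0.0, 66.0]
ft_force: [0.3, -0.4, -4.1]
opening: 0.0428
gripper_force: 61.6
```

```bash
python3 - <<'E'
from h import *
to(.567,.148,.335,66)
E
```

```text
t 14.7 [ 0.4955 -0.1594  0.3375] [179.8   0.   66. ] q6 -7.1 F [ 0.3 -0.4 -4.1] M [-0.05 -0.02 -0.  ] op 0.0428 gf 61.6
row [309.9 -59.7   2.5] wz -0.0
```

Emit:
apply_moves(
  motion=[
    [[20,-4,0,0,0,0,35],[60,-12,0,0,0,0,35],[100,-19,0,0,0,0,35],[140,-27,0,0,0,0,35],[180,-35,0,0,0,0,35],[220,-42,0,0,0,0,35],[260,-50,0,0,0,0,35],[290,-56,0,0,0,0,35],[310,-60,0,0,0,0,35],[310,-60,0,0,0,0,35],[310,-60,0,0,0,0,35]],
  ],
)

```text
clock: 16.08
eef_pos: [0.5661, 0.1478, 0.3352]
eef_rot: [-180.0, 0.1, 66.0]
ft_force: [-0.7, -0.6, -4.8]
opening: 0.0426
gripper_force: 61.7
```

```bash
python3 - <<'E'
from h import *
to(.567,.148,.125,66)
a=shot("top","x.png",(150,160,230,230),5);b=shot("side","y.png",(215,130,295,200),5)
cv2.imwrite("pics/c5.png",np.hstack([cv2.imread("pics/x.png"),cv2.imread("pics/y.png")]))
E
```

```text
t 16.07 [0.5661 0.1478 0.3352] [-1.8e+02  1.0e-01  6.6e+01] q6 26.9 F [-0.7 -0.6 -4.8] M [-0.02  0.04 -0.04] op 0.0426 gf 61.7
row [  0.6   0.7 210.2] wz -0.001
```

View pics/c5.png

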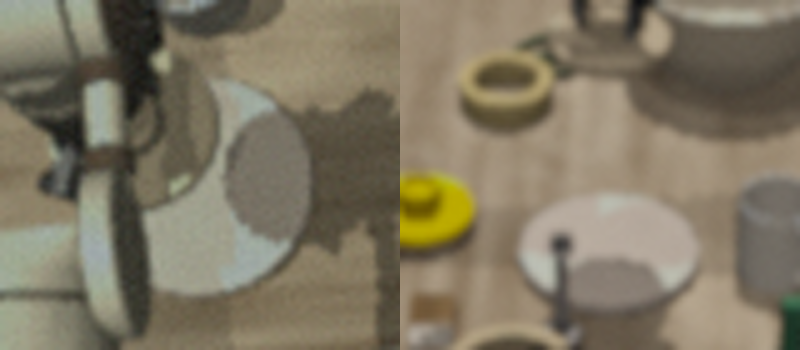

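The lid hangs level in the gripper at (640,45), side view. The bat's centre at (609,251) agrees with the earlier measurement. Lowering.

Emit:
apply_moves(
  motion=[
    [[0.5,0.5,20,0,0,0,35],[0.5,0.5,50,0,0,0,35],[0.5,0.5,85,0,0,0,35],[0.5,0.5,120,0,0,0,35],[0.5,0.5,150,0,0,0,35],[0.5,0.5,175,0,0,0,35],[0.5,0.5,193,0,0,0,35],[0.5,0.5,203,0,0,0,35],[0.5,0.5,208,0,0,0,35],[0.5,0.5,211,0,0,0,35],[0.5,0.5,211,0,0,0,35],[0.5,0.5,211,0,0,0,35]],
  ],
)

```text
clock: 17.68
eef_pos: [0.5672, 0.1489, 0.1252]
eef_rot: [179.9, -0.0, 66.0]
ft_force: [0.1, -0.2, -4.0]
opening: 0.0428
gripper_force: 61.7
```

Emit:
apply_moves(
  motion=[
    [[0,0,1.5,0,0,0,35],[0,0,3,0,0,0,35],[0,0,4,0,0,0,35],[0,0,5,0,0,0,35],[0,0,5,0,0,0,35],[0,0,5,0,0,0,35]],
  ],
)

```text
clock: 18.42
eef_pos: [0.5669, 0.1488, 0.1196]
eef_rot: [-180.0, -0.0, 66.0]
ft_force: [-0.1, -0.2, -4.8]
opening: 0.0426
gripper_force: 61.7
```

Emit:
apply_moves(
  motion=[
    [[0,0,0.5,0,0,0,35],[0,0,1,0,0,0,35],[0,0,1.4,0,0,0,35],[0,0,1.4,0,0,0,35],[0,0,1.4,0,0,0,35]],
  ],
)

```text
clock: 19.05
eef_pos: [0.5669, 0.1488, 0.1185]
eef_rot: [-180.0, 0.0, 66.0]
ft_force: [-0.3, -0.0, -1.8]
opening: 0.0425
gripper_force: 62.1
```

Contact is beginning; a touch more, then I release and rise.

Emit:
apply_moves(
  motion=[
    [[0,0,0.5,0,0,0,35],[0,0,0.8,0,0,0,35],[0,0,0.8,0,0,0,35],[0,0,0.8,0,0,0,50],[0,0,0.8,0,0,0,65],[0,0,0.8,0,0,0,85],[0,0,0.8,0,0,0,85],[0,0,0.8,0,0,0,85],[0,0,0.8,0,0,0,85],[0,0,-10,0,0,0,85],[0,0,-40,0,0,0,85],[0,0,-80,0,0,0,85]],
  ],
)

```text
clock: 20.55
eef_pos: [0.5663, 0.1487, 0.1989]
eef_rot: [-179.9, 0.0, 66.0]
ft_force: [1.2, -0.4, 0.1]
opening: 0.0851
gripper_force: 0.0
```

Emit:
apply_moves(
  motion=[
    [[0,0,-60,0,0,0,85],[0,0,-120,0,0,0,85],[-30,-25,-150,0,0,0,85],[-70,-60,-150,0,0,0,85],[-100,-90,-150,0,0,0,85],[-100,-90,-150,0,0,0,85],[-100,-90,-150,0,0,0,85],[-100,-90,-150,0,0,0,85]],
  ],
)

```text
clock: 21.55
eef_pos: [0.4448, 0.0943, 0.3486]
eef_rot: [180.0, -0.0, 66.0]
ft_force: [0.0, 0.6, -0.2]
opening: 0.0846
gripper_force: 0.0
```

```bash
python3 - <<'E'
from h import *
to(.567,.148,.125,66)
a=shot("top","x.png",(150,130,350,270),3);b=shot("side","y.png",(180,120,330,270),2)
x,y=cv2.imread("pics/x.png")[:, :],cv2.imread("pics/y.png")
x=cv2.resize(x,(500,350));y=cv2.resize(y,(300,300));y=cv2.copyMakeBorder(y,0,50,0,0,0);cv2.imwrite("pics/c6.png",np.hstack([x,y]))
E
```

```text
t 21.55 [0.4448 0.0943 0.3486] [180.  -0.  66.] q6 20.7 F [ 0.   0.6 -0.2] M [ 0.01 -0.   -0.03] op 0.0846 gf 0.0
row [ 98.8  89.8 223.6] wz 0.0
```

View pics/c6.png

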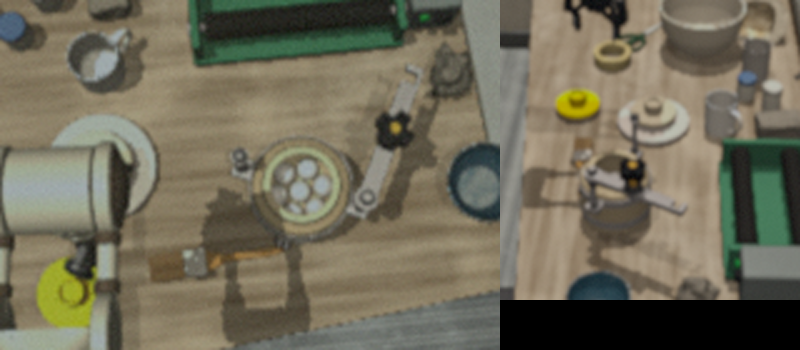

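The jar is open with its balls in view at (303,185). The bar is swung out with the knob at (395,128), and the lid sits upright and centred on the bat at (653,117) in the side view. Nothing else has moved, and the robot touches nothing.

```bash
python3 -c "
from h import *
print(env.job_done())"
```

```text
the job is handed in; nothing more can be done
None
```

The job is handed in: the knob (a right-hand screw) was undone 2.75 rad and the bar swung about 1.6 rad and left open, with the lid right way up and centred on the bat by the last picture, the robot clear, and about 22 s on the clock.

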